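# Cap the open bearing, then tip the spacers into the tote's pouring corner and hold

## Task

Set the yellow dust cap on the open bearing housing so that it sits level and fully home, and let go of it, so that nothing can drop into the bearing. Then take the blue parts tote, tip it until all five steel spacers have slid down together into its low pouring corner, none of them spilling out, and finish with your program still holding the tote tipped in the gripper for the fitter to pick from; its lowest corner may rest on the bench or hang just clear. Leave the tools and everything else on the bench where they are.

Things in the scene. Friction and masses are not known exactly. Their poses are not given: they have to be found in the camera images.
- housing_rim (a point): Bearing housing, fixed and upright, to the robot's left or right: a grey round body, 94 mm outside diameter, its flat open rim 60 mm above the bench. The bore is 70 mm in diameter, open from above, with a ball bearing 26 mm down. This point is the centre of the bore in the plane of the rim; z up.
- housing: The same bearing housing with its square dark steel base plate, 120 x 120 x 12 mm; origin at the centre of its underside, z up.
- cap_centre (a point): Yellow plastic dust cap, loose, about 150 g, lying on the bench the right way up: a round disc with a round knob (26 mm diameter, 30 mm high) on top, 45 mm high in all. This point is on its axis, half-way up (22.5 mm above its underside); the knob runs from 7.5 mm below to 22.5 mm above this point. When the cap is home, this point is 15.5 mm above the housing's rim.
- cap: The same cap; origin at the centre of its underside, z up its axis. From below: a spigot (62 mm diameter, 7 mm high, lower edge tapered to 56 mm) that goes into the bore, a flange (92 mm diameter, 8 mm thick) that lies on the rim, and the knob.
- tote_centre (a point): Blue plastic parts tote, loose, about 300 g empty: an open box 60 mm high, inside 180 mm along its x by 130 mm along its y, floor and walls 4 mm thick. The top 14 mm of its walls is a rim band 12 mm thick, flush inside (204 x 154 mm over the rim); it may be gripped from above anywhere along this band. This point is the middle, 30 mm above the underside; the axes are the tote's, z up.
- tote: The same tote, same axes; origin at the centre of its underside. Its corner at (-x, +y) is cut off at 45 degrees (30 mm off each inside edge) by a lower wall 34 mm high, with a lip leaning outward above it to 47 mm and no rim band: the pouring corner.
- pour_corner (a point): The pouring corner of the tote: middle of the foot of the cut-off corner wall, on the inside floor, at (-75, +50, -26) mm from tote_centre along the tote's axes. Its own x axis points into the tote, square to that wall, towards the opposite corner (the tote's direction +x -y); z is the tote's z.
- spacer0_centre (a point): One of five equal loose steel spacer rings lying in the tote, 18 mm diameter, 10 mm thick, 15 g, lightly oiled (they begin to slide when the tote leans about 8 degrees; pressed along a wall they need about twice that); this point is its centre.
- spacer1_centre (a point): One of five equal loose steel spacer rings lying in the tote, 18 mm diameter, 10 mm thick, 15 g, lightly oiled (they begin to slide when the tote leans about 8 degrees; pressed along a wall they need about twice that); this point is its centre.
- spacer2_centre (a point): One of five equal loose steel spacer rings lying in the tote, 18 mm diameter, 10 mm thick, 15 g, lightly oiled (they begin to slide when the tote leans about 8 degrees; pressed along a wall they need about twice that); this point is its centre.
- spacer3_centre (a point): One of five equal loose steel spacer rings lying in the tote, 18 mm diameter, 10 mm thick, 15 g, lightly oiled (they begin to slide when the tote leans about 8 degrees; pressed along a wall they need about twice that); this point is its centre.
- spacer4_centre (a point): One of five equal loose steel spacer rings lying in the tote, 18 mm diameter, 10 mm thick, 15 g, lightly oiled (they begin to slide when the tote leans about 8 degrees; pressed along a wall they need about twice that); this point is its centre.
- screwdriver: Bystander: screwdriver with an orange handle, 160 mm long, lying on the bench.
- wrench: Bystander: steel spanner, 180 mm long, lying on the bench.
- bearing: Bystander: loose ball bearing, 62 mm diameter, 16 mm thick, lying on the bench.
- grease_tin: Bystander: tin with a red label, 68 mm diameter, 75 mm high.
- hammer: Bystander: hammer with a wooden handle, 260 mm long, lying on the bench.
- clamp_block: Bystander: dark steel clamp block, 50 x 45 x 46 mm.

How it is judged:
On the way, in this order (a step that is already met when the one before it is completed fails the run):
1. the dust cap sits level and fully home on the bearing housing, let go (horizontal distance between cap_centre and housing_rim below 0.006 m and z of cap_centre in the frame of housing_rim between 0.012 and 0.0185 m and angle between cap_centre's own z axis and vertical below 0.05 rad and contact force between the fingers and cap below 0.05 N), for 0.2 s.
2. the tote is held tipped by the gripper with all five spacers together in its pouring corner (angle between tote_centre's own z axis and vertical above 0.2 rad and contact force between the fingers and tote above 1 N and contact force between tote and housing below 0.5 N and distance between each of spacer0_centre, spacer1_centre, spacer2_centre, spacer3_centre, spacer4_centre and pour_corner below 0.075 m and x of each of spacer0_centre, spacer1_centre, spacer2_centre, spacer3_centre, spacer4_centre in the frame of pour_corner above 0.004 m), for 0.2 s.
At the end, for the whole second after the job is handed in: Cap seated: within 6 mm of the bore centre and 3 mm of home height, tilt under 0.05 rad, not touched. The gripper holds the tote, tipped over 0.2 rad and not leaning on the housing, the centres of all five spacers in it within 75 mm of the foot of the pouring corner (all of step 1 and all of step 2); the arm keeps its last pose, push and grip.
It fails at once if a spacer is spilled out of the tote (distance between any of spacer0_centre, spacer1_centre, spacer2_centre, spacer3_centre, spacer4_centre and tote_centre above 0.14 m).
It fails at once if a bystander on the bench is moved by more than 30 mm (distance of any of screwdriver, wrench, bearing, grease_tin, hammer, clamp_block from where it was at the start of the episode above 0.03 m).
It also fails if it takes over 54 s, if anything falls off the work surface, if the arm or the gripper's body presses on something with over 40 N, if the wrist force passes 120 N, or if a joint passes its speed limit or range.

## Robot

A 7-joint arm with a two-finger parallel gripper is mounted at the origin on the work surface. World frame = base frame: x ahead of the robot, y to its left, z up, the work surface at z = 0. Lengths are in m, angles in rad, forces in N, time in s.
With the tool pointing down it reaches from about 0.35 to 0.9 m from the base axis. Payload 8.1 kg.
Tool frame: the origin (TCP) lies on the centre line of the jaws, within the pads' length; the fingertips stand 19 mm ahead of it and the grasp point (between the pads) is the TCP (arm.tip_reach is the distance from the TCP to the fingertips, in m); z points along the fingers, y is the line along which they close (so a half turn about z gives the same grasp; the last joint's range is limited). The gripper opens to 92 mm and grips with 3 to 60 N. Pads are 19 mm wide; open, the fingers measure 130 mm over their backs; the gripper's body (75 mm by 190 mm) begins 47 mm behind the grasp point.
Start: joints at [1.241, 0.434, 0.025, 1.573, -0.012, 1.134, -0.075], TCP at [0.141, -0.609, 0.246] pointing down, gripper open.
Joint ranges: [-2.62, 2.62], [-0.44, 2.09], [-1.27, 1.32], [0.08, 2.57], [-1.32, 4.46], [0.12, 2], [-2.74, 2.74]. Speed limits (rad/s): [2.22, 2.22, 3.01, 3.01, 3.14, 3.14, 3.14].

## Interface

Orientations are given as a rotation vector (axis times angle).
In Python, from cell import arm gives the robot as it stands.
- The arm moves only by the tool arm_command, never from a script. Its argument "targets" is a list that holds one entry, the list of rows, each a list of 6 numbers: the shift along the tool's x, y, z in m, then the turn, a rotation vector about the tool's x, y, z in rad. A call has 1 to 10 rows; each row shifts and turns the commanded pose from where the row before left it, along the tool's axes as they then stand; what a row does not reach is not made up. A row lasts 1/8 s, in which the tool goes at most 62.5 mm and 10.7 degrees, less where a joint would pass 70% of its speed; a pose out of reach is approached as far as the arm can. A call with a gripper value outside its range is refused whole. "jaw" is the finger opening in m, from 0 to 0.0918, set as the call begins (left out, the last holds). The fingers move at their own pace and stop on an object; "newtons" is the grip in N (left out, the last holds). Time passes only in rows, so rows that do not move let the fingers close. It gives the time, the measured TCP pose, the force, the opening and the grip force at its end, in the units of the state.
- arm.observe(): the state, without advancing time (a new reading comes with each control period).
- arm.get_image(name): name is "scene" or "top" or "wrist"; returns a dict with "pixels" (420x560x3 uint8, red, green, blue), "z_map" (420x560 float32, m along the optical axis (not along the pixel's ray), 0 where there is no reading), "fx", "fy", "cx", "cy" (pixels), "dist" ([k1, k2, p1, p2, k3] as OpenCV has them; the pictures are not rectified), "xyz" and "rotation" of the camera in the world; the wrist camera has in their place "T_tool_cam" (4x4, takes a point from camera to tool coordinates, whose origin is the TCP and whose axes are the flange's). Camera axes: x right, y down, z forward; pixel columns grow to the right and rows downward; lengths in m; the calibration is good to about 2 mm. A picture is of the moment at which its call begins: read the wrist's pose just before it.
- arm.sign_off(): hands the job in; it is judged then, once.
The state is a dict: "clock": time; "joints": joint angles; "dq": joint speeds; "joint_efforts": joint torques, N m; "position": TCP position; "ee_rot": TCP orientation; "force": force on the tool from outside, world axes, zero at the start; "ft_torque": the same for the moment, N m; "width": opening from 0.0 (shut) to 1.0 (fully open); "gripper_force": force on a finger pad.
Only numpy, scipy, OpenCV 4.12 (cv2) and the standard library are available. Lean on these libraries where they do the work, as an engineer would, in place of code of your own. Each camera call takes 0.05 s, during which the arm holds its last target. There are 200 camera calls.

## Working session

There is one attempt and no reset: what is moved stays moved. The work goes in short steps, Python scripts to look and compute and a tool call to move; the robot and the scene stay as the last step left them, time stands still between calls to the robot, and variables do not carry over. Pictures are saved under pics/ and viewed, at most 10 in all, crops included, and the job is handed in when it is done.

Besides the shell and the picture viewer there is one more tool, called as name([rows], argument=value, ...), one row to a line, values as JSON. arm_command: Moves the arm, as the interface text tells. Its arguments: {"type":"object","properties":{"targets":{"type":"array","items":{"type":"array","items":{"type":"array","items":{"type":"number"}}}},"jaw":{"type":"number"},"newtons":{"type":"number"}},"required":["targets"]}

```bash
mkdir -p pics; cat > h.py <<'E'
import numpy as np, cv2, pickle
from scipy.spatial.transform import Rotation as R
from cell import arm
def grab(name,fn=None):
    s=arm.observe(); d=arm.get_image(name); d['state']=s
    if name=='wrist':
        T=np.eye(4);T[:3,:3]=R.from_rotvec(s['ee_rot']).as_matrix();T[:3,3]=s['position'];T=T@np.array(d['T_tool_cam'])
    else:
        T=np.eye(4);r=np.array(d['rotation'],float)
        T[:3,:3]=r if r.shape==(3,3) else R.from_rotvec(r).as_matrix();T[:3,3]=d['xyz']
    d['T']=T
    if fn: cv2.imwrite('pics/'+fn,d['pixels'][:,:,::-1])
    pickle.dump(d,open(name+'.pkl','wb')); return d
def cloud(d):
    h,w=d['z_map'].shape;u,v=np.meshgrid(np.arange(w),np.arange(h))
    K=np.array([[d['fx'],0,d['cx']],[0,d['fy'],d['cy']],[0,0,1]])
    p=cv2.undistortPoints(np.stack([u,v],-1).reshape(-1,1,2).astype(float),K,np.array(d['dist'],float)).reshape(h,w,2)
    z=d['z_map'][...,None]; P=np.concatenate([p*z,z],-1)
    W=P@d['T'][:3,:3].T+d['T'][:3,3]; W[d['z_map']==0]=np.nan; return W
E
python3 - <<'E'
from h import *
d=grab('top','top1.png');print(d['xyz'],d['rotation'])
d2=grab('scene','scene1.png')
s=arm.observe();print(s)
W=cloud(d);px=d['pixels'];hsv=cv2.cvtColor(px,cv2.COLOR_RGB2HSV)
for n,(a,b) in {'yellow':(22,35),'blue':(95,125)}.items():
    m=(hsv[...,0]>a)&(hsv[...,0]<b)&(hsv[...,1]>120)&(hsv[...,2]>50)
    v,u=np.where(m); print(n,m.sum(),u.min(),u.max(),v.min(),v.max(),np.nanmedian(W[m],0),np.nanpercentile(W[m],[2,98],axis=0))
E
```

```text
[ 0.40861688 -0.04679055  1.51819762] [-2.19590516  2.15604159 -0.07616963]
{'clock': 0.1, 'joints': array([ 1.24141076,  0.43511978,  0.02495532,  1.57402175, -0.01160219,
        1.13399128, -0.07506421]), 'dq': array([ 0.00025726, -0.00181851, -0.00106233, -0.00109033, -0.00144079,
        0.00056402, -0.0011029 ]), 'joint_efforts': array([ 2.10524202e-03, -6.69125605e+01,  9.87332426e-01, -3.15148401e+01,
       -6.05575950e-02,  3.74622701e-02,  4.94030724e-05]), 'position': array([ 0.14039156, -0.60857812,  0.245038  ]), 'ee_rot': array([-3.12006089e+00, -3.55287913e-01,  4.29371815e-04]), 'force': array([-0.60261914,  0.25590296,  0.19586077]), 'ft_torque': array([0.05688561, 0.05378177, 0.02322857]), 'gripper_force': 0.0, 'width': 0.9974900239804887}
yellow 3040 0 287 164 354 [0.23381213 0.67599523 0.01569472] [[ 0.12419368 -0.03871714 -0.00221825]
 [ 0.64611316  0.73518653  0.07082129]]
blue 11468 15 549 97 244 [0.59710701 0.1833086  0.13038907] [[ 4.40549103e-01 -7.11521596e-01 -6.15693293e-04]
 [ 8.08897424e-01  6.50786394e-01  1.69516777e-01]]
```

View pics/top1.png

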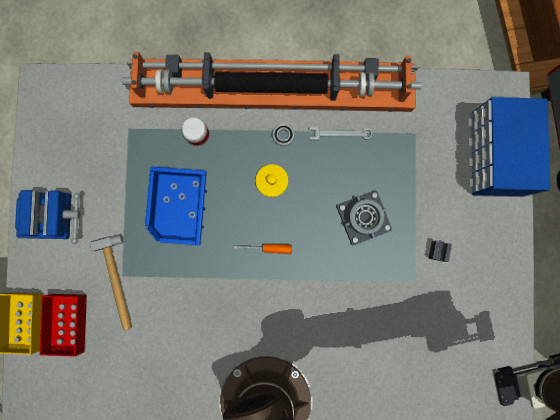

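View pics/scene1.png

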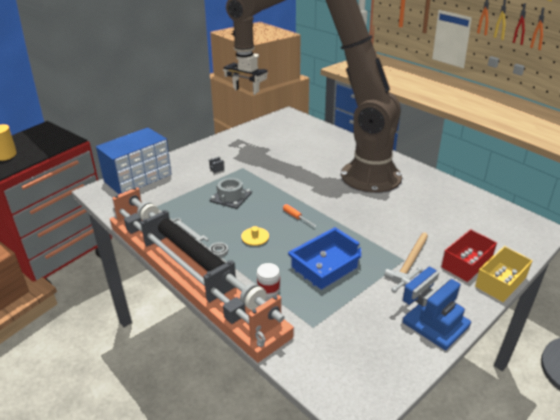

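The top view has the cap at (272,181), the housing at (366,216), and the tote spanning (148–207,167–243) with its cut corner lower left at (157,235). The hammer head is at (105,242) and the tin at (195,131). Next I'll measure these.

```bash
python3 - <<'E'
from h import *
d=pickle.load(open('top.pkl','rb'));W=cloud(d);hsv=cv2.cvtColor(d['pixels'],cv2.COLOR_RGB2HSV)
def box(m,x0,x1,y0,y1):
    k=np.zeros_like(m);k[y0:y1,x0:x1]=1;return m&k
y=box((hsv[...,0]>20)&(hsv[...,0]<35)&(hsv[...,1]>120),245,300,155,205)
P=W[y];P=P[~np.isnan(P[:,0])]
print('cap z pct',np.percentile(P[:,2],[5,50,95]))
f=P[P[:,2]<.025];k=P[P[:,2]>.035]
print('flange',f.min(0),f.max(0),cv2.minEnclosingCircle(f[:,:2].astype(np.float32)),'knob',np.median(k,0),len(k))
h=box(np.ones_like(y),330,402,180,250);P=W[h];r=P[(P[:,2]>.052)&(P[:,2]<.068)]
print('rim',len(r),r.mean(0),cv2.minEnclosingCircle(r[:,:2].astype(np.float32)),np.median(r[:,2]))
b=box((hsv[...,0]>95)&(hsv[...,0]<125)&(hsv[...,1]>120),140,215,160,250);P=W[b];P=P[~np.isnan(P[:,0])]
r=P[P[:,2]>.052]; rc=cv2.minAreaRect(r[:,:2].astype(np.float32));print('tote rim',len(r),rc,cv2.boxPoints(rc),np.median(r[:,2]))
f=P[(P[:,2]<.02)];print('floor',len(f),f.mean(0),cv2.minAreaRect(f[:,:2].astype(np.float32)))
for n,(u,v) in dict(c=(157,235),tin=(195,131),ham=(105,242),sd0=(235,246),sd1=(290,248),vise=(72,215),brg=(283,134),sp=(173,186)).items(): print(n,W[v,u].round(3))
E
```

```text
cap z pct [0.00861415 0.01529458 0.0435722 ]
flange [ 0.56656608 -0.04754075 -0.00423751] [0.65708551 0.04282751 0.02482189] ((0.6118561625480652, -0.0033991653472185135), 0.04635098576545715) knob [ 0.61260324 -0.00355974  0.04487609] 69
rim 441 [ 0.51275282 -0.26308233  0.0591284 ] ((0.5133436918258667, -0.26329606771469116), 0.04754455015063286) 0.0589756666888861
tote rim 1008 ((0.5326279997825623, 0.25620076060295105), (0.1549820452928543, 0.20298391580581665), 87.12811279296875) [[0.42738098 0.18389212]
 [0.63010997 0.17372201]
 [0.637875   0.3285094 ]
 [0.43514603 0.3386795 ]] 0.05945641577600358
floor 2672 [0.53479409 0.26248059 0.00425642] ((0.5385478138923645, 0.2651301622390747), (0.16767969727516174, 0.2148129642009735), 86.9937973022461)
c [0.452 0.305 0.042]
tin [0.735 0.205 0.07 ]
ham [0.43  0.454 0.027]
sd0 [0.426 0.094 0.006]
sd1 [ 0.424 -0.059  0.021]
vise [0.499 0.526 0.089]
brg [ 0.745 -0.034  0.005]
sp [0.591 0.272 0.012]
```

arm_command([
  [[0,0,0,0,0,0.14],[0,0,0,0,0,0.136],[0.034,-0.0483,0,0,0,0],[0.034,-0.0483,0,0,0,0],[0.034,-0.0483,0,0,0,0],[0.034,-0.0483,0,0,0,0],[0.034,-0.0483,0,0,0,0],[0.034,-0.0483,0,0,0,0],[0.034,-0.0483,0,0,0,0],[0.034,-0.0483,0,0,0,0]],
], jaw=0.07)

```text
clock: 1.35
position: [0.432, -0.2348, 0.2457]
ee_rot: [3.141, -0.078, -0.0]
force: [0.6, -0.5, -0.2]
width: 0.761
gripper_force: 0.0
```

arm_command([
  [[0.0336,-0.048,0.01,0,0,0],[0.0336,-0.048,0.01,0,0,0],[0.0336,-0.048,0.01,0,0,0],[0.0336,-0.048,0.01,0,0,0],[0.0336,-0.048,0.01,0,0,0],[0,0,0,0,0,0],[0,0,0,0,0,0]],
])

```text
clock: 2.22
position: [0.6104, -0.0055, 0.1951]
ee_rot: [3.14, -0.077, -0.002]
force: [0.5, -1.7, -0.2]
width: 0.762
gripper_force: 0.0
```

```bash
python3 - <<'E'
from h import *
d=grab('wrist','w1.png');W=cloud(d);hsv=cv2.cvtColor(d['pixels'],cv2.COLOR_RGB2HSV)
y=(hsv[...,0]>20)&(hsv[...,0]<35)&(hsv[...,1]>120)
P=W[y];P=P[~np.isnan(P[:,0])];k=P[(P[:,2]>.04)&(P[:,2]<.05)];f=P[(P[:,2]>.01)&(P[:,2]<.02)]
print(d['state']['position'],len(k),k.mean(0),cv2.minEnclosingCircle(k[:,:2].astype(np.float32)),cv2.minEnclosingCircle(f[:,:2].astype(np.float32)))
E
```

```text
[ 0.61036139 -0.0054555   0.19506993] 499 [ 0.61129517 -0.00444485  0.04463065] ((0.6101428866386414, -0.00417389115318656), 0.013210366480052471) ((0.6107392311096191, -0.0043556480668485165), 0.045883744955062866)
```

View pics/w1.png

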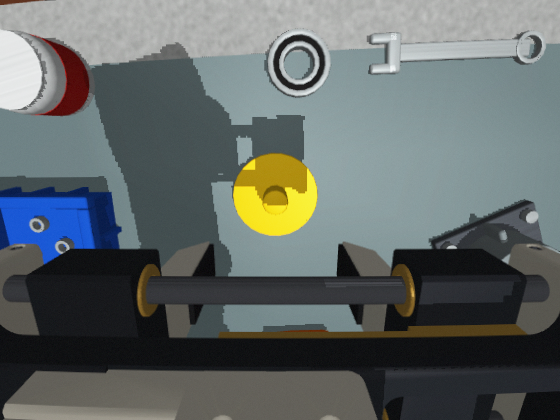

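The wrist picture shows the cap at (275,195), with its knob at (275,202) and nothing near it. Its position agrees with the top view to about 1 mm, so I'll descend and grip the knob.

arm_command([
  [[0.0004,-0.001,0.05,0,0,0],[0,0,0.05,0,0,0],[0,0,0.04,0,0,0],[0,0,0.017,0,0,0],[0,0,0,0,0,0]],
])

```text
clock: 2.9
position: [0.6108, -0.0051, 0.0386]
ee_rot: [3.14, -0.079, -0.002]
force: [-0.4, -0.7, 0.3]
width: 0.758
gripper_force: 0.0
```

arm_command([
  [[0,0,0,0,0,0],[0,0,0,0,0,0],[0,0,0,0,0,0],[0,0,0,0,0,0],[0,0,0,0,0,0],[0,0,0,0,0,0]],
], jaw=0.015, newtons=25)

```text
clock: 3.65
position: [0.6113, -0.0042, 0.0388]
ee_rot: [3.14, -0.078, 0.0]
force: [-1.2, -0.4, 2.7]
width: 0.277
gripper_force: 25.0
```

arm_command([
  [[0,0,-0.02,0,0,0],[0,0,-0.05,0,0,0],[0,0,-0.05,0,0,0],[0,0,0,0,0,0]],
])

```text
clock: 4.15
position: [0.6137, -0.0037, 0.1627]
ee_rot: [-3.14, 0.077, -0.011]
force: [0.8, 0.6, -3.1]
width: 0.28
gripper_force: 25.0
```

arm_command([
  [[-0.017,0.0527,0,0,0,0],[-0.017,0.0527,0,0,0,0],[-0.017,0.0527,0,0,0,0],[-0.017,0.0527,0,0,0,0],[-0.017,0.0527,0,0,0,0],[0,0,0,0,0,0],[0,0,0,0,0,0],[0,0,0,0,0,0]],
])

```text
clock: 5.15
position: [0.5138, -0.2613, 0.1581]
ee_rot: [-3.14, 0.074, 0.001]
force: [0.5, -0.0, -2.4]
width: 0.278
gripper_force: 25.0
```

```bash
python3 - <<'E'
from h import *
d=grab('wrist','w2.png');W=cloud(d);hsv=cv2.cvtColor(d['pixels'],cv2.COLOR_RGB2HSV)
y=(hsv[...,0]>20)&(hsv[...,0]<35)&(hsv[...,1]>120)
P=W[y&(W[...,2]>.1)];print(d['state']['position'],d['state']['ee_rot'],'cap z',np.percentile(P[:,2],[5,25,50,75,95]))
f=P[np.abs(P[:,2]-np.median(P[:,2]))<.005]
A=np.c_[f[:,:2]-f[:,:2].mean(0),np.ones(len(f))];print('flange fit',np.linalg.lstsq(A,f[:,2],rcond=None)[0],cv2.minEnclosingCircle(f[:,:2].astype(np.float32)))
m=~y&(np.abs(W[...,2]-.06)<.005)&(np.hypot(W[...,0]-.5133,W[...,1]+.2633)<.06);r=W[m]
def res(p):return np.hypot(r[:,0]-p[0],r[:,1]-p[1])
print('rim',len(r), r.min(0),r.max(0),cv2.minEnclosingCircle(r[:,:2].astype(np.float32)))
E
```

```text
[ 0.51380382 -0.26127164  0.15812724] [-3.13960067e+00  7.36157760e-02  1.01075687e-03] cap z [0.1330372  0.13377301 0.1342506  0.1349038  0.16425319]
flange fit [-0.0035813   0.00194821  0.13409155] ((0.5129756331443787, -0.26079630851745605), 0.04630257561802864)
rim 1159 [ 0.52556807 -0.30797299  0.05509211] [ 0.55820186 -0.22692991  0.06194192] ((0.5328317284584045, -0.2674514651298523), 0.04126741364598274)
```

View pics/w2.png

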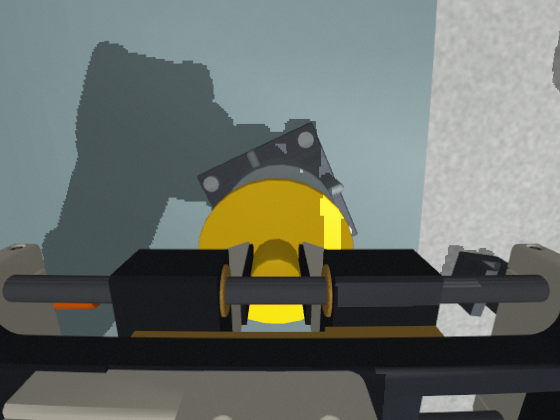

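The cap hangs level at about (0.513,-0.261), and the far arc of the housing shows at (210–345,165–225). I'll fit a circle to that arc.

```bash
python3 - <<'E'
from h import *
from scipy.optimize import least_squares
d=pickle.load(open('wrist.pkl','rb'));W=cloud(d)
m=(np.abs(W[...,2]-.06)<.004)&(np.hypot(W[...,0]-.5133,W[...,1]+.2633)<.055);r=W[m]
a=np.arctan2(r[:,1]+.2633,r[:,0]-.512);q=np.hypot(r[:,1]+.2633,r[:,0]-.512);E=[]
for b in np.arange(-.9,.9,.1):
    k=(a>=b)&(a<b+.1)
    if k.sum()>5: E.append(r[k][np.argmax(q[k])])
E=np.array(E);print(len(E))
s=least_squares(lambda p:np.hypot(E[:,0]-p[0],E[:,1]-p[1])-.0468,[.513,-.263],loss='soft_l1',f_scale=.001);print(s.x,s.fun.round(4))
t=pickle.load(open('top.pkl','rb'));V=cloud(t);k=(np.abs(V[...,2]-.06)<.007)&(np.hypot(V[...,0]-.5133,V[...,1]+.2633)<.06)
print(cv2.fitEllipse(cv2.convexHull(V[k][:,:2].astype(np.float32)*1000)))
E
```

```text
18
[ 0.51138821 -0.26367568] [-0.0002 -0.0001 -0.      0.     -0.      0.0003 -0.0001  0.0001  0.0002
 -0.0001  0.0001 -0.0001  0.0002 -0.0002 -0.0001 -0.     -0.0002  0.0001]
((513.1488037109375, -263.2133483886719), (92.777587890625, 94.11385345458984), 7.726990699768066)
```

arm_command([
  [[-0.0014,0.0028,0.02,0,0,0],[0,0,0.025,0,0,0],[0,0,0.01,0,0,0],[0,0,0.005,0,0,0],[0,0,0.003,0,0,0],[0,0,0.002,0,0,0],[0,0,0,0,0,0],[0,0,0,0,0,0]],
])

```text
clock: 6.2
position: [0.512, -0.2659, 0.094]
ee_rot: [3.14, -0.078, 0.001]
force: [0.5, -0.6, -1.9]
width: 0.278
gripper_force: 25.0
```

arm_command([
  [[0,-0.0018,0,0,0,0],[0,0,0.001,0,0,0],[0,0,0.001,0,0,0],[0,0,0.001,0,0,0],[0,0,0,0,0,0],[0,0,0,0,0,0]],
])

```text
clock: 6.95
position: [0.512, -0.264, 0.0918]
ee_rot: [3.14, -0.077, 0.001]
force: [-4.9, 1.8, 10.7]
width: 0.279
gripper_force: 25.0
```

arm_command([
  [[0,0,0,0,0,0],[0,0,0,0,0,0],[0,0,0,0,0,0],[0,0,0,0,0,0]],
], jaw=0.06)

```text
clock: 7.45
position: [0.512, -0.264, 0.0906]
ee_rot: [-3.141, 0.077, 0.0]
force: [-0.4, 0.6, 0.5]
width: 0.636
gripper_force: 0.0
```

arm_command([
  [[0,0,-0.03,0,0,0],[0,0,-0.05,0,0,0],[0,0,-0.05,0,0,0],[0,0,0,0,0,0],[0,0,0,0,0,0]],
])

```text
clock: 8.07
position: [0.5116, -0.264, 0.2202]
ee_rot: [-3.141, 0.078, 0.001]
force: [-0.7, -0.2, -0.8]
width: 0.65
gripper_force: 0.0
```

```bash
python3 - <<'E'
from h import *
for n in ['wrist','top']:
    d=grab(n,n+'3.png');W=cloud(d);hsv=cv2.cvtColor(d['pixels'],cv2.COLOR_RGB2HSV)
    y=(hsv[...,0]>20)&(hsv[...,0]<35)&(hsv[...,1]>120)&(np.hypot(W[...,0]-.512,W[...,1]+.263)<.08)
    P=W[y]
    if len(P)<20: print(n,len(P));continue
    f=P[np.abs(P[:,2]-.068)<.006];k=P[P[:,2]>.088]
    A=np.c_[f[:,:2]-f[:,:2].mean(0),np.ones(len(f))]
    print(n,len(f),np.linalg.lstsq(A,f[:,2],rcond=None)[0],cv2.minEnclosingCircle(f[:,:2].astype(np.float32)),k.mean(0) if len(k) else 0)
print(arm.observe()['position'])
E
```

```text
wrist 5695 [-0.00192645 -0.00038235  0.06794254] ((0.5111899375915527, -0.263456255197525), 0.04592493548989296) [ 0.5216011  -0.27228909  0.17751462]
top 133 [-0.00504426  0.01847609  0.0677901 ] ((0.4829387366771698, -0.2481938600540161), 0.02847594954073429) [ 0.48671574 -0.21153502  0.38716606]
[ 0.51109938 -0.26374854  0.21924295]
```

The cap is home: its flange top is at 67.9 mm, it is level, and it is centred on the rim to under 1 mm. Next is the tote's -y wall.

arm_command([
  [[0.0031,-0.0562,0,0,0,0],[0.0031,-0.0562,0,0,0,0],[0.0031,-0.0562,0,0,0,0],[0.0031,-0.0562,0,0,0,0],[0.0031,-0.0562,0,0,0,0],[0.0031,-0.0562,0,0,0,0],[0.0031,-0.0562,0,0,0,0],[0.0031,-0.0562,0,0,0,0],[0,0,0,0,0,0],[0,0,0,0,0,0]],
], jaw=0.07)

```text
clock: 9.43
position: [0.5584, 0.1831, 0.2193]
ee_rot: [3.139, -0.077, -0.003]
force: [-0.3, -0.6, 0.8]
width: 0.761
gripper_force: 0.0
```

```bash
python3 - <<'E'
from h import *
d=grab('wrist','w4.png');W=cloud(d);hsv=cv2.cvtColor(d['pixels'],cv2.COLOR_RGB2HSV);print(d['state']['position'],d['state']['ee_rot'])
b=(hsv[...,0]>95)&(hsv[...,0]<125)&(hsv[...,1]>120)&(np.abs(W[...,2]-.06)<.005)
P=W[b]
for x in np.arange(.5,.66,.02):
    k=P[(np.abs(P[:,0]-x)<.006)&(P[:,1]<.22)]
    if len(k)>5: print(round(x,2),len(k),np.percentile(k[:,1],[1,99]).round(4),np.median(k[:,2]).round(4))
print(P[:,0].max())
E
```

```text
[0.55838418 0.18308932 0.21934891] [ 3.13917359 -0.07695443 -0.00339968]
0.5 113 [0.1812 0.1922] 0.0599
0.52 115 [0.1803 0.1913] 0.0599
0.54 129 [0.1784 0.1902] 0.0598
0.56 135 [0.1776 0.1891] 0.0598
0.58 143 [0.1767 0.188 ] 0.0598
0.6 147 [0.1758 0.187 ] 0.0598
0.62 405 [0.175  0.2191] 0.0597
0.6368424084616712
```

View pics/w4.png

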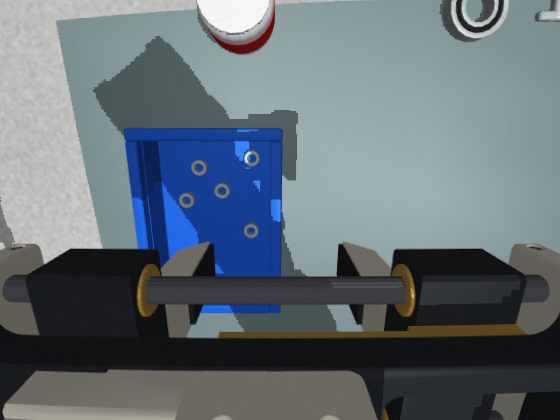

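The band's centre line at x=0.558 is y=0.1834, right under the jaws, and the spacers (187–258,158–230) are clear of the fingers. Descend and grip.

arm_command([
  [[0,-0.0003,0.05,0,0,0],[0,0,0.05,0,0,0],[0,0,0.04,0,0,0],[0,0,0.02,0,0,0],[0,0,0.007,0,0,0],[0,0,0,0,0,0],[0,0,0,0,0,0]],
])

```text
clock: 10.35
position: [0.5597, 0.184, 0.0548]
ee_rot: [-3.14, 0.079, -0.003]
force: [-0.0, -0.1, 1.1]
width: 0.762
gripper_force: 0.0
```

arm_command([
  [[0,0,0,0,0,0],[0,0,0,0,0,0],[0,0,0,0,0,0],[0,0,0,0,0,0],[0,0,0,0,0,0],[0,0,0,0,0,0]],
], jaw=0.004, newtons=60)

```text
clock: 11.1
position: [0.5588, 0.1841, 0.0537]
ee_rot: [3.141, -0.077, -0.0]
force: [-0.4, -0.4, -0.0]
width: 0.158
gripper_force: 0.0
```

```bash
cat > plan.py <<'E'
from h import *
# tote pose from yaw and centre; rotate tool about the cut-corner bottom edge, lifted by `up`
s=arm.observe();print(s['position'],s['ee_rot'],s['width'],s['gripper_force'],s['force'])
yaw=np.deg2rad(-2.87);Rt=R.from_rotvec([0,0,yaw]).as_matrix();c=np.array([.5326,.2562,0])
piv=c+Rt@np.array([-.0785,.0535,0]);ax=Rt@(np.array([-1,-1,0])/2**.5)
T0=R.from_rotvec(s['ee_rot']).as_matrix();p0=s['position'];up=.008
zt=R.from_rotvec(ax*.5).apply([0,0,1]);print('z tips to',zt)
rows=[]; Tp,pp=T0,p0
n=10
for i in range(1,n+1):
    a=np.deg2rad(32)*i/n;Q=R.from_rotvec(ax*a).as_matrix()
    T=Q@T0;p=piv+Q@(p0-piv)+[0,0,up]
    rows.append(np.r_[Tp.T@(p-pp),R.from_matrix(Tp.T@T).as_rotvec()]);Tp,pp=T,p
print(np.array(rows).round(4).tolist());print(pp)
E
python3 plan.py
```

```text
[0.55883885 0.18410957 0.05366586] [ 3.14054199e+00 -7.74083959e-02 -2.07292541e-04] 0.1581381049963813 0.0 [-0.43388337 -0.44455729 -0.02853801]
z tips to [-0.32160585  0.35555382  0.87758256]
[[-0.0023, -0.0023, -0.0171, -0.0395, 0.0395, 0.0], [-0.0023, -0.0023, -0.0091, -0.0395, 0.0395, 0.0], [-0.0023, -0.0023, -0.0091, -0.0395, 0.0395, 0.0], [-0.0023, -0.0023, -0.0091, -0.0395, 0.0395, 0.0], [-0.0023, -0.0023, -0.0091, -0.0395, 0.0395, 0.0], [-0.0023, -0.0023, -0.0091, -0.0395, 0.0395, 0.0], [-0.0023, -0.0023, -0.0091, -0.0395, 0.0395, 0.0], [-0.0023, -0.0023, -0.0091, -0.0395, 0.0395, 0.0], [-0.0023, -0.0023, -0.0091, -0.0395, 0.0395, 0.0], [-0.0023, -0.0023, -0.0091, -0.0395, 0.0395, 0.0]]
[0.52300391 0.22372717 0.14063184]
```

arm_command([
  [[0,0,0,0,0,0],[0,0,0,0,0,0],[0,0,0,0,0,0],[0,0,0,0,0,0]],
])

```text
clock: 11.6
position: [0.5589, 0.184, 0.0537]
ee_rot: [3.141, -0.078, 0.0]
force: [0.1, -1.1, 0.1]
width: 0.126
gripper_force: 60.0
```

arm_command([
  [[0,0,-0.003,0,0,0],[0,0,-0.003,0,0,0],[-0.0012,-0.0012,-0.0046,-0.02,0.02,0],[-0.0012,-0.0012,-0.0046,-0.02,0.02,0],[-0.0012,-0.0012,-0.0046,-0.02,0.02,0],[-0.0012,-0.0012,-0.0046,-0.02,0.02,0],[-0.0012,-0.0012,-0.0046,-0.02,0.02,0],[-0.0012,-0.0012,-0.0046,-0.02,0.02,0],[0,0,0,0,0,0],[0,0,0,0,0,0]],
])

```text
clock: 12.85
position: [0.5508, 0.1929, 0.0865]
ee_rot: [3.012, -0.074, 0.177]
force: [-0.8, -0.4, -3.6]
width: 0.125
gripper_force: 60.0
```

```bash
python3 - <<'E'
from h import *
s=arm.observe();print(s['position'],s['gripper_force'],s['force'],s['width'])
d=grab('scene','s5.png')
cv2.imwrite('pics/s5c.png',cv2.resize(d['pixels'][180:340,230:430,::-1],(800,600),interpolation=cv2.INTER_CUBIC))
E
```

```text
[0.55080157 0.19294858 0.08646168] 59.998901411890984 [-0.82331811 -0.44330365 -3.59409328] 0.1253385621015392
```

View pics/s5c.png

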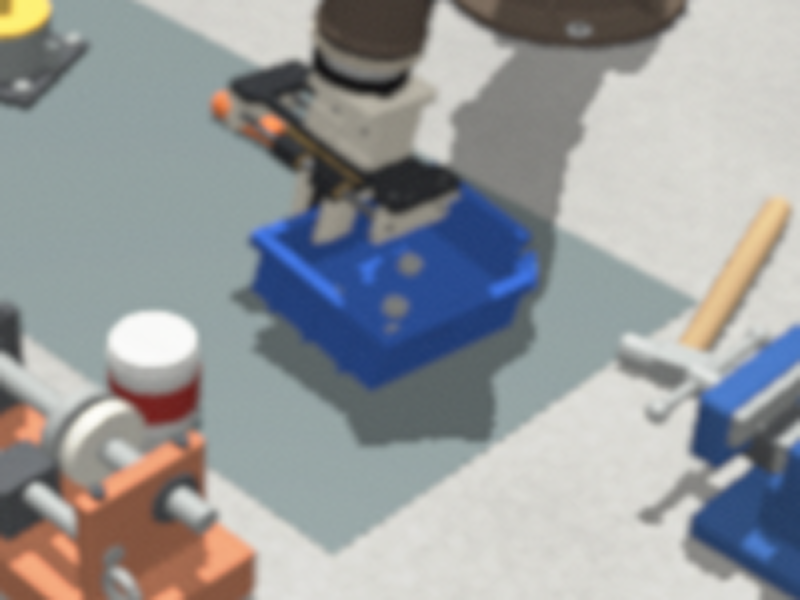

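The tote is held and leaning toward the cut corner at (530,250), with the spacers visible around (400,265–305). Continue tipping.

arm_command([
  [[-0.0012,-0.0012,-0.0046,-0.02,0.02,0],[-0.0012,-0.0012,-0.0046,-0.02,0.02,0],[-0.0012,-0.0012,-0.0046,-0.02,0.02,0],[-0.0012,-0.0012,-0.0046,-0.02,0.02,0],[-0.0012,-0.0012,-0.0046,-0.02,0.02,0],[-0.0012,-0.0012,-0.0046,-0.02,0.02,0],[-0.0012,-0.0012,-0.0046,-0.02,0.02,0],[0,0,0,0,0,0],[0,0,0,0,0,0],[0,0,0,0,0,0]],
])

```text
clock: 14.15
position: [0.5379, 0.2069, 0.1145]
ee_rot: [2.852, -0.072, 0.365]
force: [-0.5, -0.2, -4.0]
width: 0.125
gripper_force: 60.0
```

arm_command([
  [[-0.0012,-0.0012,-0.0046,-0.02,0.02,0],[-0.0012,-0.0012,-0.0046,-0.02,0.02,0],[-0.0012,-0.0012,-0.0046,-0.02,0.02,0],[-0.0012,-0.0012,-0.0046,-0.02,0.02,0],[-0.0012,-0.0012,-0.0046,-0.02,0.02,0],[-0.0012,-0.0012,-0.0046,-0.02,0.02,0],[0,0,0,0,0,0],[0,0,0,0,0,0],[0,0,0,0,0,0],[0,0,0,0,0,0]],
])

```text
clock: 15.4
position: [0.5239, 0.2225, 0.1353]
ee_rot: [2.706, -0.068, 0.513]
force: [0.8, -0.1, -4.0]
width: 0.124
gripper_force: 60.0
```

```bash
python3 - <<'E'
from h import *
s=arm.observe();print(s['position'],s['ee_rot'],s['gripper_force'],s['force'],s['width'])
d=grab('scene');t=grab('top');w=grab('wrist')
a=cv2.resize(d['pixels'][195:305,270:400],(520,440),interpolation=cv2.INTER_CUBIC)
b=cv2.resize(t['pixels'][140:250,130:200],(280,440),interpolation=cv2.INTER_CUBIC)
cv2.imwrite('pics/s6.png',np.hstack([a,b])[:,:,::-1])
E
```

```text
[0.52386161 0.22247947 0.1353155 ] [ 2.70558095 -0.0682267   0.5133211 ] 60.001177936792374 [ 0.7877024  -0.07928085 -3.98503696] 0.12400690268034309
```

View pics/s6.png

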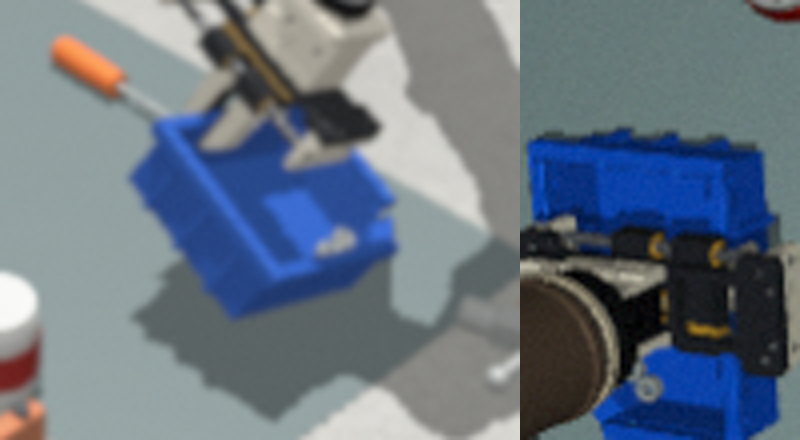

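The scene crop has two or three rings by the +y wall at (335,240), and the top crop has one ring at (648,388). I'll express the ring pixels in the tote frame, assuming the grasp has stayed rigid.

```bash
cat > spc.py <<'E'
from h import *
def M(Rm,p): T=np.eye(4);T[:3,:3]=Rm;T[:3,3]=p;return T
tool0=M(R.from_rotvec([3.1405,-.0775,0]).as_matrix(),[.5588,.184,.0537])
tote0=M(R.from_rotvec([0,0,np.deg2rad(-2.87)]).as_matrix(),[.5326,.2562,0])
G=np.linalg.inv(tool0)@tote0
for n in ['scene','top','wrist']:
    d=pickle.load(open(n+'.pkl','rb'));s=d['state'];T=M(R.from_rotvec(s['ee_rot']).as_matrix(),s['position'])@G
    if n=='scene': print('tilt deg',np.degrees(np.arccos(T[2,2])),'pivot',(T@[-.0785,.0535,0,1])[:3])
    W=cloud(d);L=(W-T[:3,3])@T[:3,:3];hsv=cv2.cvtColor(d['pixels'],cv2.COLOR_RGB2HSV)
    ins=(np.abs(L[...,0])<.092)&(np.abs(L[...,1])<.067)&(L[...,2]>-.004)&(L[...,2]<.03)
    fl=ins&(hsv[...,1]>120);q=L[fl]
    if len(q): print(n,'floor pts',len(q),'median z',np.median(q[:,2]))
    m=(ins&(hsv[...,1]<110)).astype(np.uint8);c,lab,st,_=cv2.connectedComponentsWithStats(m)
    for i in range(1,c):
        if st[i,4]>=4: k=lab==i;print(n,st[i,:5],L[k].mean(0).round(3),L[k].min(0).round(3),L[k].max(0).round(3))
E
python3 spc.py
```

```text
tilt deg 30.767367362910324 pivot [0.4560317  0.31461429 0.00505078]
scene floor pts 815 median z 0.00402805863163473
scene [349 252  10   7  45] [-0.07   0.033  0.008] [-0.091  0.02  -0.001] [-0.037  0.041  0.015]
scene [360 262   4   3   4] [-0.087  0.064  0.003] [-0.091  0.061 -0.001] [-0.08   0.066  0.01 ]
top floor pts 898 median z 0.003850594231405528
top [157 228   9  13  51] [-0.077  0.032  0.009] [-0.091  0.02   0.002] [-0.054  0.045  0.015]
wrist floor pts 24214 median z 0.0032840374947265987
wrist [ 59 302   5   1   5] [-0.003  0.065  0.028] [-0.004  0.064  0.027] [-0.002  0.066  0.029]
wrist [ 88 316  30  20 417] [-0.035  0.055  0.009] [-0.045  0.046  0.002] [-0.03   0.064  0.013]
```

```bash
cat >> spc.py <<'E'
cov=np.full((14,19),'.')
for n in ['scene','top','wrist']:
    d=pickle.load(open(n+'.pkl','rb'));s=d['state'];T=M(R.from_rotvec(s['ee_rot']).as_matrix(),s['position'])@G
    W=cloud(d);L=(W-T[:3,3])@T[:3,:3];hsv=cv2.cvtColor(d['pixels'],cv2.COLOR_RGB2HSV)
    for f,ch in ((hsv[...,1]>120,'o'),(hsv[...,1]<110,'S')):
        k=L[f&(np.abs(L[...,0])<.09)&(np.abs(L[...,1])<.065)&(L[...,2]>-.003)&(L[...,2]<.016)]
        for p in k: cov[int((.065-p[1])*100),int((p[0]+.09)*100)]=ch
print('\n'.join(''.join(r) for r in cov))
E
python3 spc.py | tail -14
```

```text
.S..SSSo.ooooooooo.
oS..SSSo.ooooooooo.
SSSSoooS.ooooooooo.
SSSSooSSoooooooooo.
SSoooooooooooooooo.
oooSoooooooooooooo.
oooooooooo.ooooooo.
oooooooooo.ooooooo.
oooooooooo.ooooooo.
oooooooooo.ooooooo.
Sooooooooo.ooooooo.
Sooooooooo.Soooooo.
oooooSoooooSoooooo.
...................
```

The grasp has stayed rigid, with a tilt of 30.8° and the low corner 5 mm above the bench. The rest of the floor is visibly empty, so every ring is within about 55 mm of the corner. Handing in.

```bash
python3 -c "
from cell import arm
print(arm.sign_off())"
```

```text
the job is handed in; nothing more can be done
None
```

The dust cap is seated level and fully home on the housing and let go; the blue tote is held tipped at about 31° with its low corner about 5 mm off the bench, the visible spacers all in the pouring corner and the rest of its floor clear; the job is handed in, with no verdict shown.

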